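Seat the filling spigot in the row of neck rings

ROBOT

A 6-joint arm with a two-finger parallel gripper is mounted at the origin on the work surface. World frame = base frame: x ahead of the robot, y to its left, z up, the work surface at z = 0. Lengths are in m, angles in degrees, forces in N, time in s.
With the tool pointing down it reaches from about 0.4 to 0.825 m from the base axis. Payload 7 kg.
Tool frame: the origin (TCP) lies on the centre line of the jaws, within the pads' length; the fingertips stand 17 mm ahead of it and the grasp point (between the pads) lies 2 mm behind it; z points along the fingers, y is the direction in which the jaws open and shut (so a half turn about z gives the same grasp; the last joint's range is limited). The gripper opens to 88 mm and grips with 3 to 60 N. Pads are 19 mm wide; open, the fingers measure 130 mm over their backs; the gripper's body (78 mm by 193 mm) begins 47 mm behind the grasp point.
Start: joints at [91.106, 20.546, 0.682, 0, -70.136, -16.507], TCP at [0.179, 0.651, 0.244] pointing down, gripper open.
Joint ranges: [-176.03, 176.03], [-82.01, 121.73], [-58.28, 71.71], [-173.87, 95.51], [-174.79, -0.11], [-173.66, 173.66]. Speed limits (degrees/s): [136.94, 136.94, 172.46, 180, 180, 180].

INTERFACE

Orientations are given as [roll, pitch, yaw] about the fixed x, y, z axes, in that order (R = Rz(yaw) Ry(pitch) Rx(roll)).
In Python, from plant import telemetry, vision, close_job, recognise, silhouettes, place_of gives the robot as it stands.
- The arm moves only by the shell command python3 -m handwheel 'ROWS'. ROWS is JSON, a list that holds one entry, the list of rows, each a list of 5 numbers: the shift along the tool's x, y, z in m, then the turn about the tool's z in rad, then the closure, from 0 (fully open) to 1 (shut). In form: [[[tx, ty, tz, yaw, gripper], ...]]. A call has 1 to 20 rows; each row shifts and turns the commanded pose from where the row before left it, along the tool's axes as they then stand; what a row does not reach is not made up. A row lasts 1/12 s, in which the tool goes at most 41.7 mm and 7.16 degrees, less where a joint would pass 70% of its speed; a pose out of reach is approached as far as the arm can. A call with a gripper value outside its range is refused whole. The fingers move at their own pace and stop on an object; the grip force is fixed at half the most. Time passes only in rows, so rows that do not move let the fingers close. It gives the time, the measured TCP pose, the force and the opening at its end, in the units of the state.
- telemetry.get_obs(): the state, without advancing time (a new reading comes with each control period).
- vision.snapshot(name): name is "side" or "top" or "wrist"; returns a dict with "color" (384x512x3 uint8, red, green, blue), "mtx" (3x3 intrinsics, pixels), "cam_to_world" (4x4, takes a point from camera to world coordinates); the wrist camera has in their place "tool_from_camera" (4x4, takes a point from camera to tool coordinates, whose origin is the TCP and whose axes are the flange's). Camera axes: x right, y down, z forward; pixel columns grow to the right and rows downward; lengths in m; the calibration is good to about 2 mm. A picture is of the moment at which its call begins: read the wrist's pose just before it. There is no depth.
- close_job(): hands the job in, once; it reports no verdict.
Trained networks look in a picture, given as the dict that the camera call returned (one of the last four; its "shot" number tells which), for a name from the list of things; names that differ only in an ending like _2 or _b are one class to them, and where a whole thing is asked for, a point or a joint stands for the part that bears it (a point fixed in the world has none). Each returns a list of dicts, best first, with "conf" (0 to 1); they miss things now and then, are a little off and sometimes report something else, mostly with a low value. They report only what shows in the picture. A call takes as long as a camera call. They do not tell look-alikes from the thing itself.
- recognise(name, picture): "xy" ([column, row] in pixels, amid what is visible of it).
- silhouettes(name, picture): "region" (384x512 bool, what is visible of it) and "xy" ([column, row] in pixels, amid what is visible of it).
- place_of(name, picture): "xy" ([column, row] in pixels: a listed point, or the origin of a listed thing).
The state is a dict: "clock": time; "joint_pos": joint angles; "qvel": joint speeds; "tau": joint torques, N m; "tool_pos": TCP position; "orientation": TCP orientation; "force": force on the tool from outside, world axes, zero at the start; "moment": the same for the moment, N m; "opening": finger opening in m.
Only numpy, scipy, OpenCV 4.12 (cv2) and the standard library are available. Lean on these libraries where they do the work, as an engineer would, in place of code of your own. Each camera call takes 0.05 s, during which the arm holds its last target.

TASK

Pick the balloon-filling spigot up out of its wooden cradle by the black grip and pass it, pointed nose first, through the row of brass neck rings, largest ring first, until the small last ring stops it. Press it home against that ring with a steady push of about 10 N for a second, never ramming it or any ring, then let go and leave it lying seated in the rings. Leave the canister, jar, white cap and hex key alone.

Things in the scene. Friction and masses are not known exactly. Their poses are not given: they have to be found in the camera images.
- spigot_grip (a point): Centre of the black ribbed grip of the loose filling spigot, on its axis; x points along the spigot to its nose. The grip is 26 mm in diameter and reaches from -25 to +25 mm along x. At the start the spigot lies level in the cradle, axis 50 mm above the bench. Its centre of mass is about 50 mm ahead of this point, so grip firmly (about 40 N).
- spigot_nose (a point): Centre of the flat 8 mm tip of the spigot's conical nose, 155 mm ahead of the grip centre; same axes. The cone widens from 8 mm diameter at the tip to 18 mm, 10 mm behind the tip.
- spigot: The whole filling spigot, 200 mm long, 0.11 kg; origin and axes as spigot_grip. Black grip; bright steel shank of 18 mm diameter from +25 to +145 mm along x, then the nose cone; steel tail stub of 18 mm diameter from -45 to -25 mm.
- cradle: Fixed wooden cradle, base 150 x 50 x 10 mm, with two V rests (12 mm long, 35 mm wide, tops about 50 mm above the bench) under the spigot's tail stub and shank, 35 mm behind and 70 mm ahead of the grip centre. Origin on the bench under the grip centre of the lying spigot; x points along the spigot to its nose.
- rack: Fixed ring rack: grey base 150 x 56 x 10 mm with three upright brass rings on one level axis 60 mm above the bench. Origin at the first, largest ring's bore centre, on its entry face; x along the ring axis in the direction of passing, z up. Entry faces at x = 0, 30, 60 mm, rings 8 mm thick, bores 24, 22, 20.5 mm, outer diameters 40, 37, 34 mm: the shank passes these three.
- end_rail: Two steel guide strips on the rack's base carrying the last, smallest brass ring on a dark saddle, clamped immovably. Origin on the base plate, 90 mm past the rack's origin; axes as rack. The ring (bore 13 mm, outer diameter 31, 10 thick) is on the row's axis; its entry face is 80 to 100 mm past the rack's origin, not reported: feel for it. The nose cone enters it about 5 mm and is stopped hard.
- canister: Bystander: screw-top aluminium canister, 64 mm diameter, 88 mm high, standing; origin at the centre of its underside.
- jar: Bystander: cobalt-blue glass jar with black lid, 52 mm diameter, 76 mm high, standing; origin at the centre of its underside.
- humidity_cap: Bystander: white plastic humidity cap, 38 mm diameter, 34 mm high, standing; origin at the centre of its underside.
- hex_key: Bystander: black steel hex key, 90 mm by 28 mm, 6 mm thick, lying; origin at the middle of its long leg, on the bench.
There are look-alikes about, which are no part of the job. Several things have the shape of the spigot; the one meant has the colours described above.

How it is judged (in metres and radians):
On the way, in this order (a step that is already met when the one before it is completed fails the run):
1. the nose has come through the third open ring, spigot in line with the row (x of spigot_nose in the frame of rack above 0.066 m and y of spigot_nose in the frame of rack between -0.005 and 0.005 m and z of spigot_nose in the frame of rack between -0.005 and 0.005 m and angle between the x axis of spigot and the x axis of rack, either way round below 0.1 rad), for 0.05 s.
2. the spigot's nose is pressed into the last ring with at least 6 N for half a second (contact force between spigot and end_rail above 6 N and x of spigot_nose in the frame of rack above 0.082 m and y of spigot_nose in the frame of rack between -0.003 and 0.003 m and z of spigot_nose in the frame of rack between -0.003 and 0.003 m and angle between the x axis of spigot and the x axis of rack, either way round below 0.1 rad), for 0.5 s.
At the end, for the whole second after the job is handed in: The spigot lies at rest, let go, through all three open rings, its nose still touching the last ring and in its bore (tip at least 82 mm past the rack's origin), the tip within 3 mm of the row's axis up, down and sideways, the spigot within 0.1 rad of the row's direction (x of spigot_nose in the frame of rack above 0.082 m and y of spigot_nose in the frame of rack between -0.003 and 0.003 m and z of spigot_nose in the frame of rack between -0.003 and 0.003 m and angle between the x axis of spigot and the x axis of rack, either way round below 0.1 rad and contact force between spigot and end_rail above 0.02 N and linear speed of spigot below 0.01 m/s and contact force between spigot and the fingers below 0.05 N).
It fails at once if the last ring is rammed: the spigot pushes on it with more than 18 N (contact force between spigot and end_rail above 18 N).
It fails at once if an open ring or the rack is rammed: the spigot presses on it with more than 22 N (contact force between spigot and rack above 22 N).
It fails at once if a bystander is moved by more than 15 mm (distance of any of canister, jar, humidity_cap, hex_key from where it was at the start of the episode above 0.015 m).
It also fails if it takes over 61 s, if anything falls off the work surface, if the arm or the gripper's body presses on something with over 40 N, if the wrist force passes 120 N, or if a joint passes its speed limit or range.

## Working session

There is one attempt and no reset: what is moved stays moved. The work goes in short steps, Python scripts to look and compute and a shell command to move; the robot and the scene stay as the last step left them, time stands still between calls to the robot, and variables do not carry over. Pictures are saved under pics/ and viewed, and the job is handed in when it is done.

```bash
ls -la; mkdir -p pics
python3 - <<'E'
from plant import telemetry, vision
import cv2
print(telemetry.get_obs())
for n in ["side","top","wrist"]:
    s=vision.snapshot(n)
    cv2.imwrite(f"pics/a_{n}.png",s["color"][:,:,::-1])
    print(n,s["mtx"],s.get("cam_to_world",s.get("tool_from_camera")))
E
```

```text
total 12
drwxr-xr-x  3 agent agent 4096 Dec  7 15:06 .
drwxr-xr-x 23 root  root  4096 Dec  7 15:06 ..
drwxr-xr-x  2 agent agent 4096 Dec  7 15:06 pics
{'clock': 0.0, 'joint_pos': array([ 9.11068329e+01,  2.05918181e+01,  6.31717587e-01, -1.94443277e-02,
       -7.01358593e+01, -1.65060238e+01]), 'qvel': array([ 0.01109798, -0.06183805, -0.05488879,  0.05130429,  0.04594994,
        0.04224691]), 'tau': array([-1.44678230e-03, -5.82709587e+01,  2.93058479e+01,  6.99771255e+00,
        6.98751857e-03, -1.54856684e-04]), 'tool_pos': array([0.17915665, 0.65029449, 0.24260485]), 'orientation': array([ 1.79902801e+02, -9.74086508e-03, -1.54058049e+01]), 'force': array([-0.27395683,  0.66452712, -0.59992457]), 'moment': array([0.02367936, 0.02235643, 0.01383549]), 'opening': 0.0874302043228782}
side [[475.51607885   0.         257.09301498]
 [  0.         475.51607885 199.86417422]
 [  0.           0.           1.        ]] [[-0.99263137 -0.09349338  0.07708406  0.41367507]
 [-0.12094092  0.72503635 -0.67800854  0.7749144 ]
 [ 0.00750056 -0.68233516 -0.731001    0.91882104]
 [ 0.          0.          0.          1.        ]]
top [[488.07841751   0.         261.57707939]
 [  0.         488.07841751 197.29807661]
 [  0.           0.           1.        ]] [[ 0.02311174 -0.98940474  0.14333216  0.28591921]
 [-0.99970869 -0.02187495  0.01019891  0.01205164]
 [-0.00695547 -0.14352612 -0.98962209  1.34202094]
 [ 0.          0.          0.          1.        ]]
wrist [[288.41773674   0.         256.24566217]
 [  0.         288.41773674 194.68355048]
 [  0.           0.           1.        ]] [[-3.51203780e-04 -9.52556965e-01 -3.04360157e-01  8.24416222e-02]
 [ 9.99999897e-01 -4.22413159e-04  1.68119420e-04 -1.06657839e-03]
 [-2.88709060e-04 -3.04360066e-01  9.52557015e-01 -1.40938241e-01]
 [ 0.00000000e+00  0.00000000e+00  0.00000000e+00  1.00000000e+00]]
```

View pics/a_side.png

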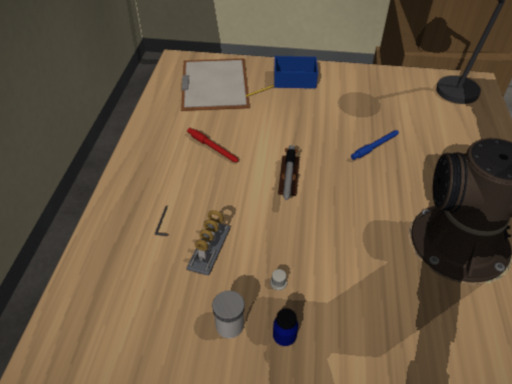

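View pics/a_top.png

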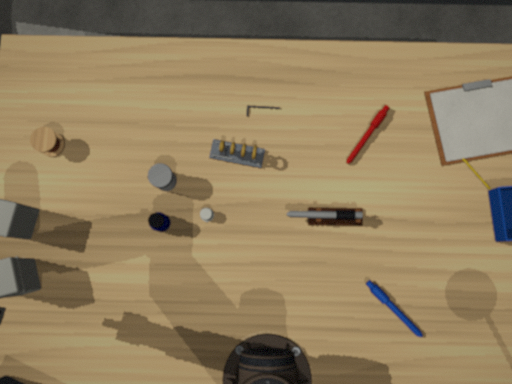

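View pics/a_wrist.png

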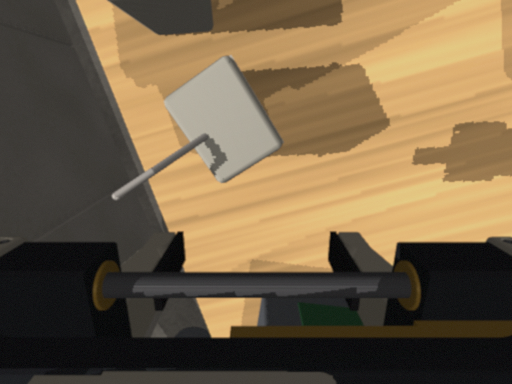

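```bash
cat > h.py <<'E'
import numpy as np, cv2
from plant import telemetry, vision, recognise, silhouettes, place_of
def ray(s,px):
    p=np.linalg.inv(s["mtx"])@np.array([px[0],px[1],1.]); T=np.array(s["cam_to_world"])
    return T[:3,3],T[:3,:3]@p
def onz(s,px,z):
    o,d=ray(s,px); return o+d*(z-o[2])/d[2]
def proj(s,P):
    T=np.linalg.inv(s["cam_to_world"]); P=np.atleast_2d(P); c=P@T[:3,:3].T+T[:3,3]; q=c@s["mtx"].T; return q[:,:2]/q[:,2:]
def tri(obs):
    A=np.zeros((3,3));b=np.zeros(3)
    for s,px in obs:
        o,d=ray(s,px); d=d/np.linalg.norm(d); M=np.eye(3)-np.outer(d,d); A+=M;b+=M@o
    return np.linalg.solve(A,b)
E
python3 - <<'E'
from h import *
import pickle
S={n:vision.snapshot(n) for n in ["side","top"]}
pickle.dump(S,open("S.pkl","wb"))
for nm,z in [("spigot_grip",.05),("spigot_nose",.05),("cradle",0),("rack",.06),("end_rail",.01),("canister",0),("jar",0),("humidity_cap",0),("hex_key",0)]:
    for n,s in S.items():
        for r in place_of(nm,s)[:4]:
            if r["conf"]>.2: print(nm,n,np.round(r["xy"],1),round(r["conf"],2),np.round(onz(s,r["xy"],z),4))
for n,boxes in {"side":[(180,190,70,90),(265,140,50,70)],"top":[(200,130,100,45),(280,195,100,40)]}.items():
    for i,(x,y,w,h) in enumerate(boxes):
        c=S[n]["color"][y:y+h,x:x+w,::-1]; k=min(780//w,580//h)
        cv2.imwrite(f"pics/b_{n}{i}.png",cv2.resize(c,None,fx=k,fy=k,interpolation=cv2.INTER_CUBIC)); print(n,i,k)
E
```

```text
spigot_grip side [291.8 158.5] 0.92 [ 0.4302 -0.1959  0.05  ]
spigot_grip side [196.7 135.7] 0.64 [ 0.7066 -0.2577  0.05  ]
spigot_grip side [363.5 150.2] 0.64 [ 0.2351 -0.256   0.05  ]
spigot_grip top [375.7 294. ] 0.73 [ 0.226  -0.2767  0.05  ]
spigot_grip top [346.5 215.6] 0.66 [ 0.4289 -0.2014  0.05  ]
spigot_grip top [377.6 117.4] 0.65 [ 0.7008 -0.2868  0.05  ]
spigot_nose side [285.9 197.8] 0.85 [ 0.4344 -0.0472  0.05  ]
spigot_nose side [235.6 158.5] 0.85 [ 0.5819 -0.1762  0.05  ]
spigot_nose side [394.4 132.4] 0.58 [ 0.1439 -0.3465  0.05  ]
spigot_nose top [343.6 161.4] 0.96 [ 0.5759 -0.1938  0.05  ]
spigot_nose top [423.4 333.1] 0.78 [ 0.1303 -0.3978  0.05  ]
spigot_nose top [286.3 213.3] 0.63 [ 0.4315 -0.0414  0.05  ]
cradle side [284.7 171. ] 0.94 [ 0.4472 -0.1971  0.    ]
cradle top [342.4 216.8] 0.79 [ 0.4309 -0.1983  0.    ]
cradle top [161.2 221.5] 0.38 [0.4066 0.3016 0.    ]
rack side [215.3 216.1] 0.63 [0.597  0.0439 0.06  ]
rack top [255.  152.8] 0.97 [0.5921 0.0457 0.06  ]
end_rail side [203.2 256.3] 0.55 [0.6132 0.1284 0.01  ]
end_rail side [160.2 222.1] 0.42 [0.7406 0.0385 0.01  ]
end_rail side [275.7 283. ] 0.24 [0.4371 0.1805 0.01  ]
end_rail top [223.  150.1] 0.45 [0.6099 0.1368 0.01  ]
canister side [229.8 323.8] 0.96 [0.5245 0.2878 0.    ]
canister top [166.1 181. ] 0.96 [0.5204 0.2938 0.    ]
canister top [285.9 210.3] 0.44 [ 0.4454 -0.0422  0.    ]
jar side [284.4 335.3] 0.77 [0.4072 0.2996 0.    ]
humidity_cap side [278.2 283.3] 0.82 [0.4316 0.174  0.    ]
humidity_cap top [205.8 215.3] 0.52 [0.4266 0.179  0.    ]
hex_key side [158.7 220.7] 0.68 [0.7491 0.0263 0.    ]
hex_key top [266.  108.7] 0.45 [ 0.736   0.0192 -0.    ]
side 0 6
side 1 8
top 0 7
top 1 7
```

View pics/b_side0.png

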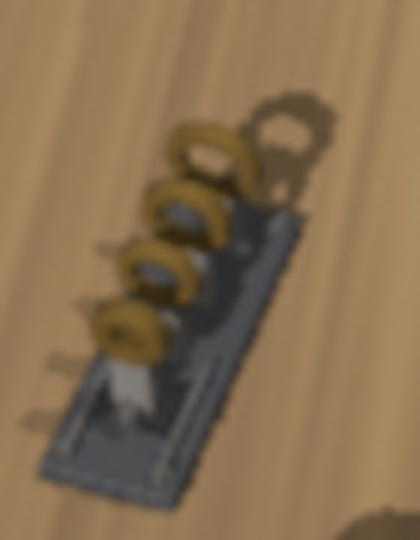

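View pics/b_side1.png

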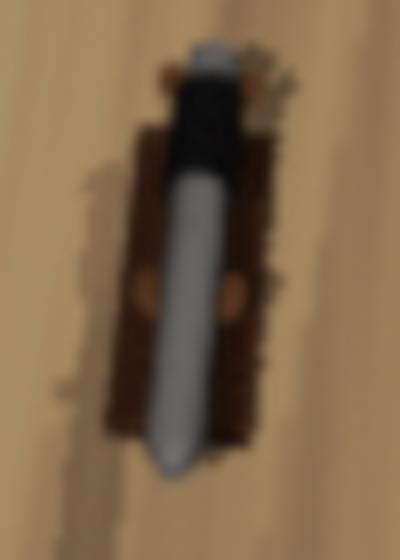

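View pics/b_top0.png

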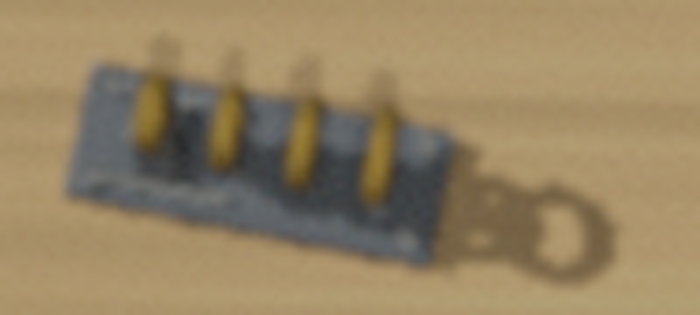

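View pics/b_top1.png

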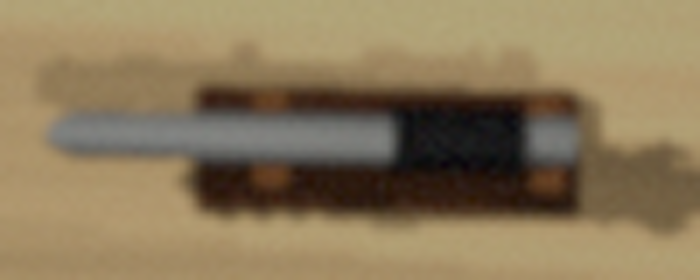

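Three spigot-shaped things are in the scene: red (top view 370,135), blue (top view 393,307), and the black-grip, steel-shank one in the wooden cradle (top view 325,214). Only the last fits the colours described. The crop confirms it: grip around column 345, nose at column 287. The rack's largest ring is at about (254,153) and the last ring is at about (221,146) on its saddle.

I'll look at the rack with the wrist camera first.

```bash
python3 -m handwheel '[[[0.0275,0.0168,0,0,0],[0.0275,0.0168,0,0,0],[0.0275,0.0168,0,0,0],[0.0275,0.0168,0,0,0],[0.0275,0.0168,0,0,0],[0.0275,0.0168,0,0,0],[0.0275,0.0168,0,0,0],[0.0275,0.0168,0,0,0],[0.0275,0.0168,0,0,0],[0.0275,0.0168,0,0,0],[0.0275,0.0168,0,0,0],[0.0275,0.0168,0,0,0],[0.0275,0.0168,0,0,0],[0.0275,0.0168,0,0,0],[0.0275,0.0168,0,0,0],[0.0275,0.0168,0,0,0],[0.0275,0.0168,0,0,0],[0.0275,0.0168,0,0,0],[0.0275,0.0168,0,0,0],[0.0275,0.0168,0,0,0]]]'
```

```text
clock: 2.82
tool_pos: [0.6212, 0.1794, 0.2437]
orientation: [-180.0, -0.0, -15.4]
force: [-0.3, 1.3, -0.2]
opening: 0.0878
```

```bash
python3 -m handwheel '[[[0,0,0,0.12,0],[0,0,0,0.12,0],[0,0,0,0.12,0],[0,0,0,0.12,0],[0,0,0,0.12,0],[0,0,0,0.12,0],[0,0,0,0.12,0],[0,0,0,0.12,0],[0,0,0,0.12,0],[0,0,0,0.12,0],[0,0,0,0.12,0],[0,0,0,0.12,0]]]'; python3 -c "
from plant import telemetry; print(telemetry.get_obs())"
```

```text
clock: 3.82
tool_pos: [0.6203, 0.1807, 0.2436]
orientation: [-180.0, -0.0, -98.2]
force: [0.4, -0.5, 0.5]
opening: 0.0876
{'clock': 3.8167, 'joint_pos': array([ 3.35129220e+01,  1.78487889e+01, -3.24177075e+00,  2.49849052e-03,
       -6.89112081e+01, -4.17605101e+01]), 'qvel': array([-1.26027750e-02,  5.01415153e-02,  2.14442258e-02,  9.16165729e-02,
       -1.14934831e-01, -8.19218931e+01]), 'tau': array([ 1.17635104e-02, -5.43040967e+01,  2.90623981e+01,  6.94002941e+00,
       -2.36626819e-02,  2.37924121e+00]), 'tool_pos': array([0.62027857, 0.18069517, 0.24358778]), 'orientation': array([-1.79999766e+02, -2.91623191e-03, -9.82466891e+01]), 'force': array([ 0.4286502 , -0.5096031 ,  0.53206485]), 'moment': array([ 0.1161684 , -0.09091504, -0.02321876]), 'opening': 0.08762351169414463}
```

Run:
```python
from h import *
vision.snapshot("top")
o=telemetry.get_obs(); s=vision.snapshot("wrist")
from scipy.spatial.transform import Rotation as R
print(o["clock"],o["tool_pos"],o["orientation"])
T=np.eye(4);T[:3,:3]=R.from_euler("xyz",o["orientation"],degrees=True).as_matrix();T[:3,3]=o["tool_pos"]
s["cam_to_world"]=T@s["tool_from_camera"]
cv2.imwrite("pics/c_wrist.png",cv2.resize(s["color"][:,:,::-1],None,fx=1.5,fy=1.5,interpolation=cv2.INTER_CUBIC))
import pickle; pickle.dump(s,open("W1.pkl","wb"))
for nm,z in [("rack",.06),("end_rail",.01)]:
    for r in place_of(nm,s)[:3]: print(nm,np.round(r["xy"],1),round(r["conf"],2),np.round(onz(s,r["xy"],z),4))
```

```text
3.8667 [0.62025477 0.18071977 0.2436067 ] [ 1.79999009e+02  1.58766340e-03 -9.87554622e+01]
rack [262.2  43.9] 0.84 [0.5929 0.0449 0.06  ]
end_rail [256.  130.3] 0.98 [0.613  0.1331 0.01  ]
end_rail [262.4  44.4] 0.51 [0.5905 0.037  0.01  ]
```

View pics/c_wrist.png

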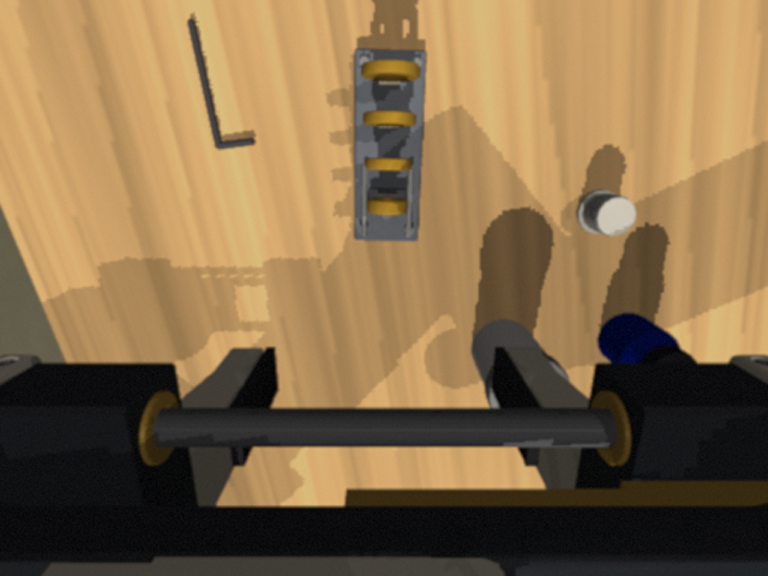

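Run:
```python
from h import *
import pickle
s=pickle.load(open("W1.pkl","rb"))
c=s["color"][20:170,220:300]
cv2.imwrite("pics/d.png",cv2.resize(c[:,:,::-1],None,fx=4,fy=4,interpolation=cv2.INTER_CUBIC))
hsv=cv2.cvtColor(s["color"],cv2.COLOR_RGB2HSV)
m=((hsv[...,0]>15)&(hsv[...,0]<30)&(hsv[...,1]>140)).astype(np.uint8)
m[:, :238]=0;m[:,285:]=0;m[160:]=0;m[:35]=0
n,l,st,ce=cv2.connectedComponentsWithStats(m)
for i in range(1,n):
    if st[i,4]>30: print(st[i],ce[i])
```

```text
[242  40  37  14 454] [260.13436123  46.52863436]
[243  74  34  10 295] [259.30508475  78.51864407]
[244 105  30   9 227] [258.62555066 109.0660793 ]
[245 132  26  11 260] [257.46153846 137.00384615]
```

View pics/d.png

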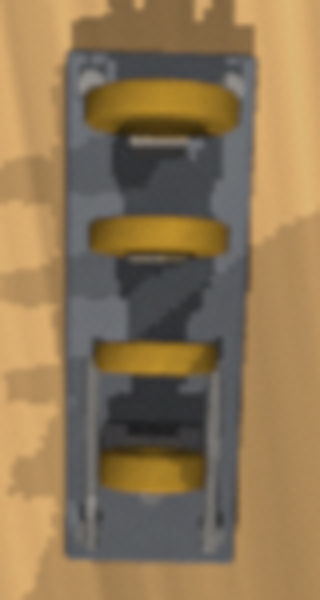

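Run:
```python
from h import *
import pickle
from scipy.optimize import least_squares
s=pickle.load(open("W1.pkl","rb"))
pix=[(220+x/4-.4,20+y/4-.4) for x,y in [(67,53),(256,57),(66,558),(235,560)]]
C=np.array([onz(s,p,.01) for p in pix]); print(np.round(C,4))
a=(C[2]+C[3])/2-(C[0]+C[1])/2; print("base len",np.linalg.norm(a),"yaw",np.degrees(np.arctan2(a[1],a[0])), np.linalg.norm(C[0]-C[1]),np.linalg.norm(C[2]-C[3]))
cols=[260,259.5,258.5,257.5]; rows=[45,77.5,108.5,136]
P=np.array([onz(s,(c,r),.065) for c,r in zip(cols,rows)]);print(np.round(P,4))
d=P[3]-P[0];print("ring yaw",np.degrees(np.arctan2(d[1],d[0])))
# fit ring silhouettes: bbox of projected rings
obs=[(242,278,40,53),(243,276,74,83),(244,273,105,113)]
def model(p):
    x,y,yaw,z=p; c,sn=np.cos(yaw),np.sin(yaw); out=[]
    t=np.linspace(0,2*np.pi,181)
    for (x0,od,th) in [(0,.04,.008),(.03,.037,.008),(.06,.034,.008)]:
        L=np.concatenate([np.c_[np.full(181,x0+e),od/2*np.cos(t),od/2*np.sin(t)] for e in (0,th)])
        W=np.c_[x+c*L[:,0]-sn*L[:,1],y+sn*L[:,0]+c*L[:,1],z+L[:,2]]
        q=proj(s,W); out+= [q[:,0].min(),q[:,0].max(),q[:,1].min(),q[:,1].max()]
    return np.array(out)
o=np.array([[a-.5,b+.5,cc-.5,dd+.5] for a,b,cc,dd in obs]).ravel()
w=np.tile([1,1,1,.3],3)
f=least_squares(lambda p:w*(model(p)-o),[.593,.045,1.4,.06],x_scale=[.01,.01,.1,.01])
print(f.x,np.degrees(f.x[2]),np.round(f.fun,2))
f2=least_squares(lambda p:w*(model([*p,.06])-o),[.593,.045,1.4],x_scale=[.01,.01,.1])
print(f2.x,np.degrees(f2.x[2]),np.round(f2.fun,2))
print("base-pred: mid of base y-line", (C.mean(0)))
```

```text
[[0.6186 0.0206 0.01  ]
 [0.5647 0.0299 0.01  ]
 [0.6444 0.1657 0.01  ]
 [0.5897 0.1748 0.01  ]]
base len 0.1472535214860302 yaw 80.04394413044747 0.05466020116938716 0.05543459160119212
[[0.5955 0.0464 0.065 ]
 [0.6005 0.0761 0.065 ]
 [0.6061 0.1062 0.065 ]
 [0.6115 0.1345 0.065 ]]
ring yaw 79.70383705150392
[0.59482971 0.04294261 1.40004637 0.04955264] 80.21674784700873 [-0.75  0.61  0.58  0.59 -0.4   0.04 -0.18  0.17 -0.12  0.62 -0.58 -0.36]
[0.59508755 0.04396907 1.39983916] 80.20487567611548 [-1.36  1.27 -0.46  0.46 -0.95  0.59 -0.04  0.3  -0.62  1.07  0.47  0.05]
base-pred: mid of base y-line [0.60435353 0.0977482  0.01      ]
```

```bash
python3 -m handwheel '[[[0.0263,0.0118,0,0,0],[0.0263,0.0118,0,0,0],[0.0263,0.0118,0,0,0],[0.0263,0.0118,0,0,0],[0.0263,0.0118,0,0,0],[0.0263,0.0118,0,0,0],[0.0263,0.0118,0,0,0],[0.0263,0.0118,0,0,0],[0.0263,0.0118,0,0,0],[0.0263,0.0118,0,0,0],[0.0263,0.0118,0,0,0],[0.0263,0.0118,0,0,0],[0,0,0,-0.045,0],[0,0,0,-0.045,0],[0,0,0,-0.045,0],[0,0,0,0,0],[0,0,0,0,0]]]'
python3 - <<'E'
from h import *
from scipy.spatial.transform import Rotation as R
o=telemetry.get_obs(); s=vision.snapshot("wrist")
print(o["clock"],o["tool_pos"],o["orientation"],o["qvel"])
T=np.eye(4);T[:3,:3]=R.from_euler("xyz",o["orientation"],degrees=True).as_matrix();T[:3,3]=o["tool_pos"]
s["cam_to_world"]=T@s["tool_from_camera"]
cv2.imwrite("pics/e_wrist.png",cv2.resize(s["color"][:,:,::-1],None,fx=1.5,fy=1.5,interpolation=cv2.INTER_CUBIC))
import pickle; pickle.dump(s,open("W2.pkl","wb"))
for nm,z in [("spigot_grip",.05),("spigot_nose",.05),("cradle",0)]:
    for r in place_of(nm,s)[:3]: print(nm,np.round(r["xy"],1),round(r["conf"],2),np.round(onz(s,r["xy"],z),4))
E
```

```text
clock: 5.43
tool_pos: [0.4366, -0.1124, 0.2437]
orientation: [-180.0, 0.0, -90.1]
force: [0.3, 0.4, -0.3]
opening: 0.0875
5.4333 [ 0.43662377 -0.11241685  0.24371989] [-1.79979503e+02  2.67060555e-03 -9.01151331e+01] [ 0.24351244  0.17227959 -0.06384849 -0.03560008 -0.04255445 -1.25374443]
spigot_grip [12.7  3.3] 0.96 [ 0.6811 -0.2898  0.05  ]
spigot_grip [260.5 101.4] 0.88 [ 0.4317 -0.1954  0.05  ]
spigot_grip [442.8   6.2] 0.76 [ 0.2483 -0.2862  0.05  ]
spigot_nose [260.4 231.2] 0.71 [ 0.4315 -0.0386  0.05  ]
spigot_nose [138.4  89.3] 0.58 [ 0.5649 -0.2083  0.05  ]
cradle [258.7  99.2] 0.81 [ 0.4333 -0.1982  0.    ]
```

View pics/e_wrist.png

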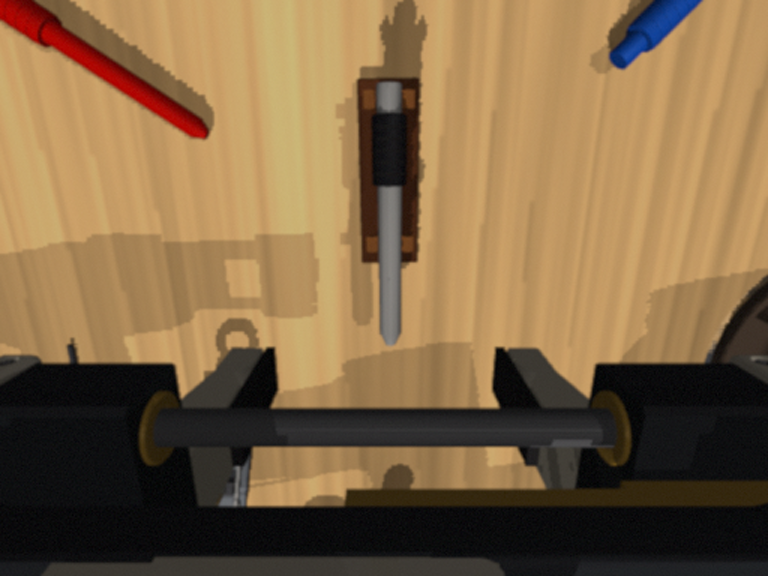

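The view shows the black-grip steel spigot in its cradle, with tail stub at (260,55), grip at (260,99) and nose tip at (260,229). The red and blue look-alikes are off to the sides. Next I'll fit its axis.

Run:
```python
from h import *
import pickle
s=pickle.load(open("W2.pkl","rb"))
c=s["color"][45:240,230:290]
cv2.imwrite("pics/f.png",cv2.resize(c[:,:,::-1],None,fx=3,fy=3,interpolation=cv2.INTER_CUBIC))
hsv=cv2.cvtColor(s["color"],cv2.COLOR_RGB2HSV).astype(int); 
g=hsv[...,1]<60
mid=[]
for r in list(range(56,72,2))+list(range(126,222,6)):
    xs=[x for x in range(245,278) if g[r,x]]
    if xs: mid.append((r,(min(xs)+max(xs))/2,len(xs)))
print(mid)
blk=(hsv[...,2]<45)
for r in range(70,130,4):
    xs=[x for x in range(245,278) if blk[r,x]]
    print(r,min(xs,default=0),max(xs,default=0),end="; ")
col=s["color"][:,258:263].mean((1,2)); print("\n",np.round(col[50:80]),np.round(col[115:130]),np.round(col[215:240]))
M=np.array(mid); W=np.array([onz(s,(b,a),.05) for a,b,_ in M]); p=np.polyfit(W[:,1],W[:,0],1); print(p, "yaw",90-np.degrees(np.arctan(p[0])), np.round(np.polyval(p,[-.196,-.04]),4), (W[:,0]-np.polyval(p,W[:,1])).std())
```

```text
[(56, 259.0, 17), (58, 259.0, 17), (60, 258.5, 16), (62, 259.0, 17), (64, 259.0, 17), (66, 259.0, 17), (68, 259.0, 17), (70, 259.0, 17), (126, 259.5, 16), (132, 259.5, 16), (138, 259.5, 16), (144, 259.5, 16), (150, 259.5, 16), (156, 259.5, 16), (162, 259.5, 14), (168, 259.5, 16), (174, 260.0, 15), (180, 259.5, 14), (186, 259.5, 14), (192, 260.0, 13), (198, 260.0, 13), (204, 260.0, 13), (210, 260.0, 13), (216, 260.0, 13)]
70 0 0; 74 271 277; 78 248 276; 82 247 275; 86 248 272; 90 248 272; 94 248 272; 98 248 272; 102 248 272; 106 248 272; 110 248 272; 114 248 272; 118 248 272; 122 248 276; 126 270 276; 
 [ 85.  71.  43.  36.  72. 109. 120. 120. 121. 121. 122. 122. 122. 122.
 123. 123. 122. 122. 122. 123. 123. 123. 119. 101.  79.  46.  23.  24.
  25.  26.] [ 24.  23.  23.  23.  22.  21.  21.  22.  40.  80. 113. 123. 123. 123.
 124.] [125. 125. 124. 125. 124. 124. 124. 124. 124. 124. 125. 126. 127. 128.
 132. 141. 146. 147. 141. 128. 123. 121. 122. 122. 122.]
[-0.00806913  0.43155062] yaw 90.46231716880035 [0.4331 0.4319] 0.00017638894421694674
```

View pics/f.png

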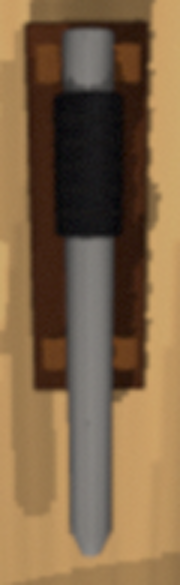

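Run:
```python
from h import *
import pickle
s=pickle.load(open("W2.pkl","rb"))
for r in (54.3,73.9,123.8,231.5):
  print(r,[np.round(onz(s,(259.5,r),z),4) for z in (.05,.063)])
S=pickle.load(open("S.pkl","rb"))
# side/top cross-check of grip & nose
obs={"grip":{"top":(346.5,215.6),"side":(291.8,158.5)},"nose":{"top":(286.5,213.8),"side":(285.9,197.8)}}
for k,v in obs.items(): print(k,tri([(S[n],p) for n,p in v.items()]))
```

```text
54.3 [array([ 0.4329, -0.2426,  0.05  ]), array([ 0.433 , -0.2407,  0.063 ])]
73.9 [array([ 0.4328, -0.2235,  0.05  ]), array([ 0.433 , -0.2224,  0.063 ])]
123.8 [array([ 0.4328, -0.1713,  0.05  ]), array([ 0.4329, -0.1722,  0.063 ])]
231.5 [array([ 0.4326, -0.0382,  0.05  ]), array([ 0.4328, -0.0443,  0.063 ])]
grip [ 0.42993845 -0.20238973  0.04414078]
nose [ 0.43195079 -0.04198873  0.0550151 ]
```

```bash
python3 -m handwheel '[[[0.0283,0.0012,0,0,0],[0.0283,0.0012,0,0,0],[0.0283,0.0011,0,0,0],[0,0,0.03,-0.007,0],[0,0,0.03,0,0],[0,0,0.03,0,0],[0,0,0.03,0,0],[0,0,0.02,0,0],[0,0,0,0,0]]]'
python3 - <<'E'
from h import *
s=vision.snapshot("wrist")
cv2.imwrite("pics/g_wrist.png",s["color"][:,:,::-1])
s=vision.snapshot("top")
cv2.imwrite("pics/g_top.png",cv2.resize(s["color"][130:260,230:400,::-1],None,fx=4,fy=4,interpolation=cv2.INTER_CUBIC))
E
```

```text
clock: 6.38
tool_pos: [0.4301, -0.1969, 0.0997]
orientation: [179.6, 0.1, -89.8]
force: [0.0, 0.3, -0.4]
opening: 0.0875
```

View pics/g_wrist.png

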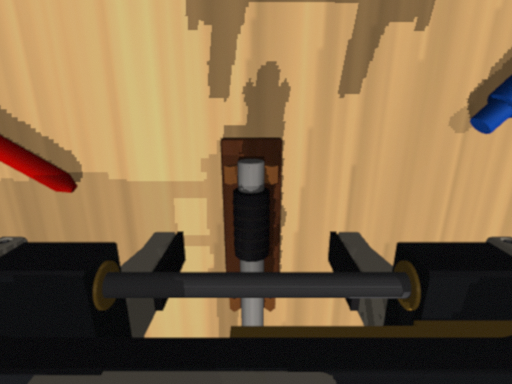

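View pics/g_top.png

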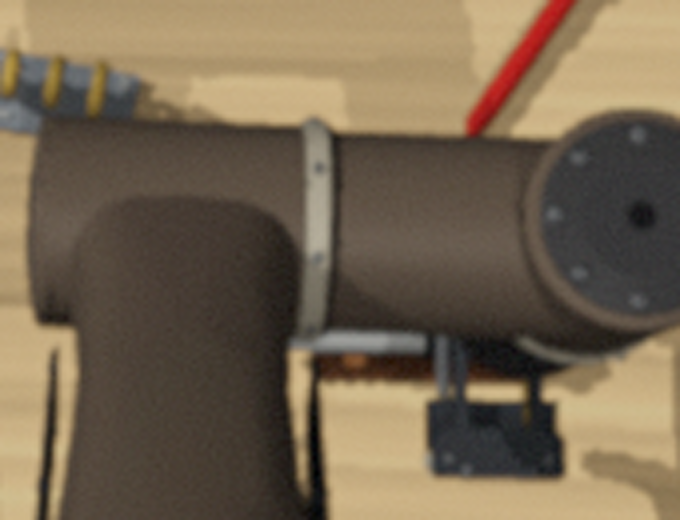

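```bash
python3 -m handwheel '[[[0,-0.003,0.0,0,0],[0,0,0.017,0,0],[0,0,0.017,0,0],[0,0,0.0165,0,0],[0,0,0,0,0],[0,0,0,0,0],[0,0,0,0,0]]]'
python3 - <<'E'
from h import *
print(telemetry.get_obs()["tool_pos"],telemetry.get_obs()["orientation"],telemetry.get_obs()["qvel"])
s=vision.snapshot("wrist")
cv2.imwrite("pics/h_wrist.png",s["color"][:,:,::-1])
E
```

```text
clock: 7.07
tool_pos: [0.4372, -0.1973, 0.0547]
orientation: [-179.9, -0.0, -89.7]
force: [-0.0, -0.2, 0.7]
opening: 0.0873
[ 0.43721241 -0.19734849  0.05465642] [-1.79864385e+02 -2.13542467e-02 -8.97400662e+01] [ 0.0339985  -0.39516947  0.00327516 -0.1120607   0.467934   -0.01447906]
```

View pics/h_wrist.png

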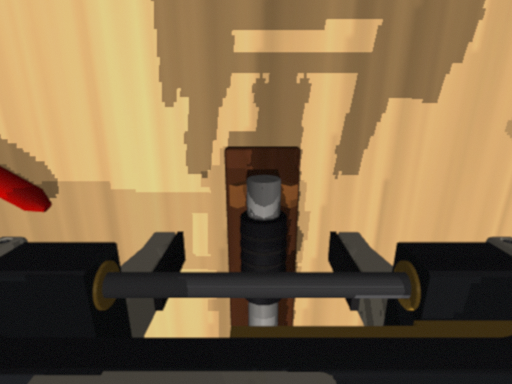

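```bash
python3 -m handwheel '[[[0,0.004,0.003,0,0],[0,0,0.0035,0,0],[0,0,0,0,0],[0,0,0,0,0],[0,0,0,0,0],[0,0,0,0,0]]]'
python3 - <<'E'
from h import *
o=telemetry.get_obs();print(o["tool_pos"],o["orientation"],o["qvel"])
E
```

```text
clock: 7.62
tool_pos: [0.432, -0.1973, 0.0466]
orientation: [-180.0, -0.0, -89.8]
force: [0.8, -0.0, -0.6]
opening: 0.0876
[ 0.43198338 -0.19729075  0.0466475 ] [-1.79993958e+02 -2.64756593e-03 -8.97670286e+01] [ 0.07027709 -0.0045009  -0.07721345 -0.07984257  0.06969976  0.06047023]
```

```bash
python3 -m handwheel '[[[0,0,-0.001,0,1],[0,0,0,0,1],[0,0,0,0,1],[0,0,0,0,1],[0,0,0,0,1],[0,0,0,0,1],[0,0,0,0,1],[0,0,0,0,1],[0,0,0,0,1],[0,0,0,0,1]]]'
python3 - <<'E'
from h import *
o=telemetry.get_obs();print(o)
E
```

```text
clock: 8.45
tool_pos: [0.4328, -0.1973, 0.0478]
orientation: [-179.9, -0.0, -89.8]
force: [7.1, 0.9, 1.7]
opening: 0.0264
{'clock': 8.45, 'joint_pos': array([-7.21333324e-01,  1.50698773e+01, -3.80600199e+01,  1.48276365e-02,
       -3.67649141e+01,  9.53893338e-01]), 'qvel': array([ 0.13913321, -0.32114029,  1.65651565,  0.6845792 ,  2.03564196,
        0.01115345]), 'tau': array([-1.71281129e+00, -3.83597732e+01,  1.31253657e+01,  3.39660041e+00,
       -2.64307648e+00, -6.54967633e-03]), 'tool_pos': array([ 0.43282817, -0.19732056,  0.04782104]), 'orientation': array([-1.79894975e+02, -1.06465357e-02, -8.97555795e+01]), 'force': array([7.13790244, 0.90694359, 1.71368245]), 'moment': array([ 0.33046718, -2.66204695,  0.00332513]), 'opening': 0.026358028000604244}
```

```bash
python3 -m handwheel '[[[0,0,-0.01,0,1],[0,0,-0.02,0,1],[0,0,-0.02,0,1],[0,0,-0.02,0,1],[0,0,-0.01,0,1],[0,0,0,0.059,1],[0,0,0,0.059,1],[0,0,0,0.059,1],[-0.0076,-0.0148,0,0,1],[-0.0076,-0.0148,0,0,1],[-0.0076,-0.0148,0,0,1],[-0.0076,-0.0148,0,0,1],[-0.0076,-0.0148,0,0,1],[-0.0076,-0.0148,0,0,1],[-0.0076,-0.0148,0,0,1],[-0.0076,-0.0148,0,0,1],[0,0,0,0,1],[0,0,0,0,1],[0,0,0,0,1]]]'
python3 - <<'E'
from h import *
o=telemetry.get_obs();print(o)
for n in ["side","top"]:
    s=vision.snapshot(n)
    c=s["color"]; 
    b=(170,120,130,160) if n=="side" else (190,110,150,110)
    x,y,w,h=b
    cv2.imwrite(f"pics/i_{n}.png",cv2.resize(c[y:y+h,x:x+w,::-1],None,fx=3.6,fy=3.6,interpolation=cv2.INTER_CUBIC))
E
```

```text
clock: 10.03
tool_pos: [0.5582, -0.1578, 0.127]
orientation: [179.9, -0.0, -99.9]
force: [0.7, -0.3, -1.3]
opening: 0.0252
{'clock': 10.0333, 'joint_pos': array([ 3.51893139e+00,  1.75786671e+01, -2.02286138e+01, -1.58429652e-02,
       -5.22687951e+01, -1.34279561e+01]), 'qvel': array([-0.23001047, -0.69427244, -0.501359  ,  0.01412872,  0.0350795 ,
        0.07785848]), 'tau': array([ 2.51826821e-01, -4.95549631e+01,  2.54650229e+01,  6.05953038e+00,
        7.32457498e-02, -4.12268884e-03]), 'tool_pos': array([ 0.55819539, -0.15775737,  0.12703436]), 'orientation': array([ 1.79923096e+02, -5.49182100e-03, -9.99187245e+01]), 'force': array([ 0.6998567 , -0.32412888, -1.2664773 ]), 'moment': array([ 0.01684611, -0.04117596,  0.05290052]), 'opening': 0.025153434889483885}
```

View pics/i_side.png

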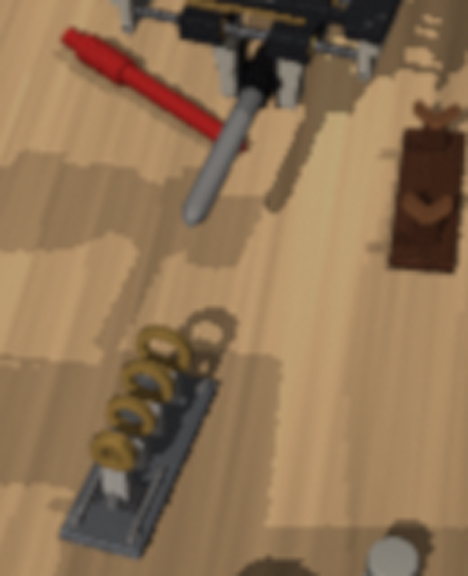

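View pics/i_top.png

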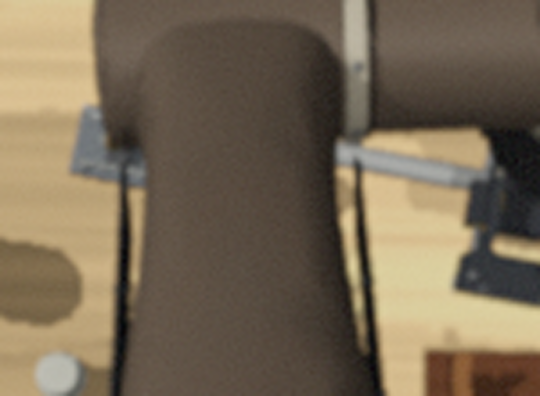

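```bash
python3 -m handwheel '[[[0,-0.0015,0.01,0,1],[0,0,0.02,0,1],[0,0,0.02,0,1],[0,0,0.015,0,1],[0,0,0.004,0,1],[0,0,0,0,1],[0,0,0,0,1],[0,0,0,0,1],[0,0,0,0,1]]]'
python3 - <<'E'
from h import *
import pickle
o=telemetry.get_obs();print(o["tool_pos"],o["orientation"],o["force"],o["qvel"])
s=vision.snapshot("side");pickle.dump((o,s),open("P1.pkl","wb"))
c=s["color"]; x,y,w,h=190,125,90,130
cv2.imwrite(f"pics/j_side.png",cv2.resize(c[y:y+h,x:x+w,::-1],None,fx=4.5,fy=4.5,interpolation=cv2.INTER_CUBIC))
for nm in ["spigot_nose","spigot_grip","rack"]:
  print(nm,[(np.round(r["xy"],1),round(r["conf"],2)) for r in place_of(nm,s)[:3]])
a=np.radians(80.1);d=np.array([np.cos(a),np.sin(a),0])
tp=o["tool_pos"]+[0,0,.002]
yw=np.radians(o["orientation"][2]+180);sd=np.array([np.cos(yw),np.sin(yw),0])
print("pred nose",proj(s,tp+.155*sd),"shank .1",proj(s,tp+.1*sd),"grip",proj(s,tp),"rack",proj(s,[.595,.044,.06]), "rings",proj(s,np.array([.595,.044,.06])+np.outer([.034,.064,.09],d)))
E
```

```text
clock: 10.88
tool_pos: [0.5612, -0.1581, 0.0597]
orientation: [-179.9, 0.0, -99.9]
force: [0.6, 0.4, -1.1]
opening: 0.0249
[ 0.56117009 -0.15805067  0.05965871] [-1.79889762e+02  1.72778635e-02 -9.99029623e+01] [ 0.59292823  0.39072229 -1.12988744] [ 0.00498903 -0.04009242 -0.04388506 -0.14557431  0.11560348 -0.03366717]
spigot_nose [(array([223.9, 202.4]), 0.82), (array([396.3, 131.7]), 0.76), (array([235.4, 161.4]), 0.75)]
spigot_grip [(array([245.1, 158.9]), 0.96), (array([199.9, 135.3]), 0.77)]
rack [(array([216.3, 215.5]), 0.65)]
pred nose [[222.54688418 201.02854433]] shank .1 [[229.86978935 185.84158944]] grip [[242.12079888 160.43425113]] rack [[216.10601019 216.21650156]] rings [[211.08603224 226.66558424]
 [206.48722593 236.23799829]
 [202.36610244 244.81611565]]
```

View pics/j_side.png

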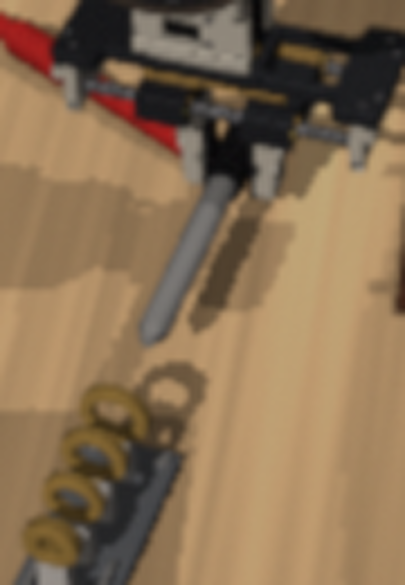

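```bash
cat > st.py <<'E'
from h import *
def rel():
    o=telemetry.get_obs(); a=np.radians(80.1); ex=np.array([np.cos(a),np.sin(a)]); ey=np.array([-ex[1],ex[0]])
    p=o["tool_pos"]; v=p[:2]-np.array([.595,.044]); f=o["force"]
    print("t",round(o["clock"],2),"nose_s mm",round((v@ex+.155)*1e3,2),"lat",round(v@ey*1e3,2),"axis z err",round((p[2]+.002-.06)*1e3,2),"rpy",np.round(o["orientation"],2),"F along/lat/z",np.round([f[:2]@ex,f[:2]@ey,f[2]],1),"M",np.round(o["moment"],2),"open",round(o["opening"]*1e3,1),"qv",np.abs(o["qvel"]).max().round(2))
if __name__=="__main__": rel()
E
python3 -m handwheel '[[[0,0.0015,0.0015,0,1],[0,0,0,0,1],[0,0,0,0,1],[0,0,0,0,1]]]'; python3 st.py
```

```text
clock: 11.42
tool_pos: [0.5589, -0.1578, 0.0571]
orientation: [180.0, -0.0, -99.9]
force: [-0.1, 1.6, -0.9]
opening: 0.0254
t 11.42 nose_s mm -49.98 lat 0.84 axis z err -0.94 rpy [180.    -0.   -99.91] F along/lat/z [ 1.6  0.4 -0.9] M [ 0.03 -0.02  0.02] open 25.4 qv 0.16
```

```bash
python3 -m handwheel '[[[0,0,0,0,1],[0,0,0,0,1]]]' >/dev/null; python3 st.py;python3 -m handwheel '[[[0,0,0,0,1],[0,0,0,0,1]]]' >/dev/null; python3 st.py
```

```text
t 11.58 nose_s mm -49.95 lat 0.76 axis z err -0.96 rpy [180.    -0.   -99.91] F along/lat/z [-0.8 -0.3 -1.5] M [ 0.03 -0.02  0.02] open 25.2 qv 0.05
t 11.75 nose_s mm -49.95 lat 0.78 axis z err -0.96 rpy [180.    -0.   -99.91] F along/lat/z [ 0.7  0.1 -1.3] M [ 0.   -0.04  0.04] open 25.2 qv 0.08
```

```bash
python3 -m handwheel '[[[-0.005,-0.0008,-0.001,0,1],[-0.005,0,0,0,1],[-0.005,0,0,0,1],[-0.005,0,0,0,1],[-0.005,0,0,0,1],[-0.005,0,0,0,1],[-0.005,0,0,0,1],[-0.005,0,0,0,1],[0,0,0,0,1],[0,0,0,0,1]]]'>/dev/null; python3 st.py
python3 - <<'E'
from h import *
s=vision.snapshot("side")
c=s["color"]; x,y,w,h=185,140,80,125
cv2.imwrite(f"pics/k_side.png",cv2.resize(c[y:y+h,x:x+w,::-1],None,fx=4.8,fy=4.8,interpolation=cv2.INTER_CUBIC))
E
```

```text
t 12.58 nose_s mm -9.6 lat -0.0 axis z err 0.07 rpy [180.    -0.   -99.88] F along/lat/z [-1.2 -0.3 -0.5] M [ 0.06 -0.04  0.01] open 24.9 qv 0.62
```

View pics/k_side.png

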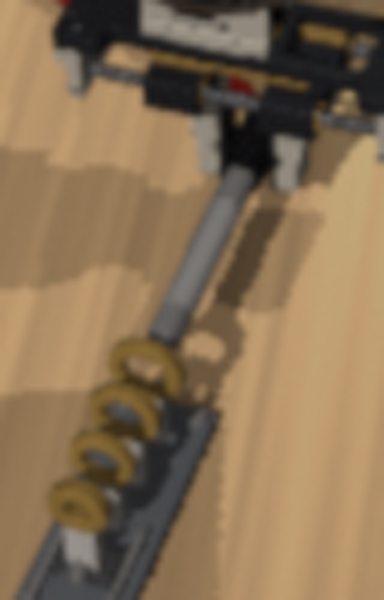

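```bash
python3 -m handwheel '[[[-0.003,0,0,0,1],[-0.003,0,0,0,1],[-0.003,0,0,0,1],[-0.003,0,0,0,1],[-0.003,0,0,0,1],[-0.003,0,0,0,1],[0,0,0,0,1]]]'>/dev/null; python3 st.py; python3 -m handwheel '[[[-0.003,0,0,0,1],[-0.003,0,0,0,1],[-0.003,0,0,0,1],[-0.003,0,0,0,1],[0,0,0,0,1]]]'>/dev/null; python3 st.py
```

```text
t 13.22 nose_s mm 8.62 lat -0.07 axis z err 0.06 rpy [-179.99    0.    -99.89] F along/lat/z [ 0.3 -0.2 -1.5] M [ 0.04 -0.07 -0.03] open 25.0 qv 0.72
t 13.63 nose_s mm 20.59 lat -0.1 axis z err 0.11 rpy [-179.99    0.    -99.89] F along/lat/z [-0.5 -0.  -0.5] M [ 0.03 -0.05  0.01] open 24.9 qv 0.69
```

```bash
python3 -m handwheel '[[[-0.003,0,0,0,1],[-0.003,0,0,0,1],[-0.003,0,0,0,1],[-0.003,0,0,0,1],[0,0,0,0,1]]]'>/dev/null; python3 st.py; python3 -m handwheel '[[[-0.003,0,0,0,1],[-0.003,0,0,0,1],[-0.003,0,0,0,1],[-0.003,0,0,0,1],[0,0,0,0,1]]]'>/dev/null; python3 st.py
python3 - <<'E'
from h import *
s=vision.snapshot("side")
c=s["color"]; x,y,w,h=185,140,80,125
cv2.imwrite(f"pics/l_side.png",cv2.resize(c[y:y+h,x:x+w,::-1],None,fx=4.8,fy=4.8,interpolation=cv2.INTER_CUBIC))
E
```

```text
t 14.05 nose_s mm 32.59 lat -0.11 axis z err 0.1 rpy [-179.99    0.    -99.89] F along/lat/z [-0.1  0.3 -0.9] M [ 0.06 -0.07 -0.  ] open 25.2 qv 0.54
t 14.47 nose_s mm 44.61 lat -0.07 axis z err 0.08 rpy [-179.99    0.    -99.89] F along/lat/z [ 0.1 -0.2 -1.4] M [ 0.02 -0.09 -0.  ] open 25.0 qv 0.65
```

View pics/l_side.png

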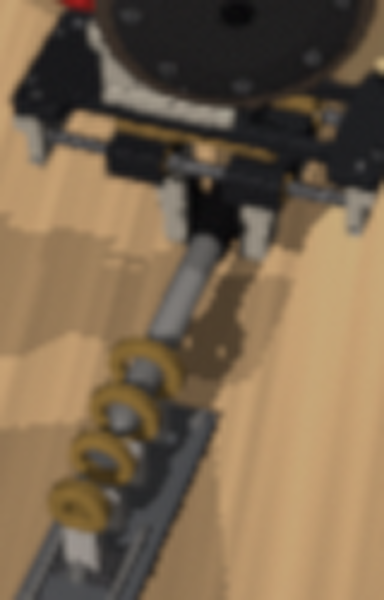

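The shank now passes rings 1 and 2 (around (147,370) and (125,410) in the crop) with no contact force. Next is ring 3.

```bash
python3 -m handwheel '[[[-0.002,0,0,0,1],[-0.002,0,0,0,1],[-0.002,0,0,0,1],[-0.002,0,0,0,1],[-0.002,0,0,0,1],[-0.002,0,0,0,1],[-0.002,0,0,0,1],[0,0,0,0,1]]]'>/dev/null; python3 st.py; python3 -m handwheel '[[[-0.002,0,0,0,1],[-0.002,0,0,0,1],[-0.002,0,0,0,1],[-0.002,0,0,0,1],[0,0,0,0,1]]]'>/dev/null; python3 st.py
```

```text
t 15.18 nose_s mm 58.44 lat -0.1 axis z err 0.1 rpy [-179.99    0.    -99.89] F along/lat/z [-0.4 -0.1 -0.7] M [ 0.01 -0.05 -0.01] open 25.5 qv 0.3
t 15.6 nose_s mm 66.4 lat -0.09 axis z err 0.08 rpy [-179.99    0.    -99.9 ] F along/lat/z [ 0.   0.  -0.8] M [ 0.02 -0.1  -0.03] open 25.3 qv 0.52
```

```bash
python3 -m handwheel '[[[-0.0015,0,0,0,1],[-0.0015,0,0,0,1],[-0.0015,0,0,0,1],[-0.0015,0,0,0,1],[0,0,0,0,1]]]'>/dev/null; python3 st.py; python3 -m handwheel '[[[-0.0015,0,0,0,1],[-0.0015,0,0,0,1],[-0.0015,0,0,0,1],[-0.0015,0,0,0,1],[0,0,0,0,1]]]'>/dev/null; python3 st.py
```

```text
t 16.02 nose_s mm 72.32 lat -0.07 axis z err 0.09 rpy [-179.99    0.    -99.9 ] F along/lat/z [ 0.3  0.1 -0.6] M [ 0.13 -0.13  0.01] open 25.4 qv 0.27
t 16.43 nose_s mm 78.33 lat -0.05 axis z err 0.05 rpy [-180.     0.   -99.9] F along/lat/z [ 0.5 -0.1  0.3] M [ 0.1  -0.11 -0.04] open 25.4 qv 0.34
```

```bash
cat > ck.py <<'E'
import sys
from st import *
rel(); o=telemetry.get_obs(); a=np.radians(80.1)
fa=o["force"][:2]@[np.cos(a),np.sin(a)]; sys.exit(1 if fa<-2.2 or abs(fa)>3 else 0)
E
python3 -m handwheel '[[[-0.0005,0,0,0,1],[-0.0005,0,0,0,1],[-0.0005,0,0,0,1]]]'>/dev/null; python3 ck.py && python3 -m handwheel '[[[-0.0005,0,0,0,1],[-0.0005,0,0,0,1]]]'>/dev/null; python3 ck.py && python3 -m handwheel '[[[-0.0005,0,0,0,1],[-0.0005,0,0,0,1]]]'>/dev/null; python3 ck.py
```

```text
t 16.68 nose_s mm 79.55 lat -0.02 axis z err 0.07 rpy [-180.      0.    -99.92] F along/lat/z [-0.3 -0.2 -0.9] M [-0.01 -0.1  -0.  ] open 25.1 qv 0.6
t 16.85 nose_s mm 80.55 lat -0.03 axis z err 0.08 rpy [-180.     -0.    -99.92] F along/lat/z [ 0.6 -0.6 -0.7] M [-0.03 -0.06 -0.  ] open 25.3 qv 0.6
t 17.02 nose_s mm 81.58 lat -0.02 axis z err 0.07 rpy [-180.      0.    -99.92] F along/lat/z [ 0.3  0.  -0.5] M [ 0.03 -0.12  0.  ] open 25.3 qv 0.63
```

```bash
python3 -m handwheel '[[[-0.0005,0,0,0,1],[-0.0005,0,0,0,1]]]'>/dev/null; python3 ck.py && python3 -m handwheel '[[[-0.0005,0,0,0,1],[-0.0005,0,0,0,1]]]'>/dev/null; python3 ck.py && python3 -m handwheel '[[[-0.0005,0,0,0,1],[-0.0005,0,0,0,1]]]'>/dev/null; python3 ck.py && python3 -m handwheel '[[[-0.0005,0,0,0,1],[-0.0005,0,0,0,1]]]'>/dev/null; python3 ck.py && python3 -m handwheel '[[[-0.0005,0,0,0,1],[-0.0005,0,0,0,1]]]'>/dev/null; python3 ck.py && python3 -m handwheel '[[[-0.0005,0,0,0,1],[-0.0005,0,0,0,1]]]'>/dev/null; python3 ck.py
```

```text
t 17.18 nose_s mm 82.59 lat -0.0 axis z err 0.06 rpy [180.    -0.   -99.91] F along/lat/z [-0.2  0.  -0.8] M [-0.03 -0.08 -0.04] open 24.9 qv 0.63
t 17.35 nose_s mm 83.61 lat -0.04 axis z err 0.07 rpy [-180.      0.    -99.91] F along/lat/z [ 0.4  0.3 -1.3] M [-0.07 -0.07  0.01] open 25.6 qv 0.5
t 17.52 nose_s mm 84.58 lat -0.04 axis z err 0.07 rpy [-180.      0.    -99.91] F along/lat/z [-0.8 -0.2  0. ] M [ 0.02 -0.09 -0.04] open 25.2 qv 0.64
t 17.68 nose_s mm 85.59 lat -0.02 axis z err 0.06 rpy [-180.      0.    -99.91] F along/lat/z [ 0.2 -0.1 -1.1] M [ 0.03 -0.03 -0.02] open 25.4 qv 0.53
t 17.85 nose_s mm 86.59 lat -0.04 axis z err 0.08 rpy [-180.      0.    -99.91] F along/lat/z [-0.1  0.5 -1. ] M [ 0.07 -0.07 -0.02] open 24.8 qv 0.57
t 18.02 nose_s mm 87.6 lat -0.02 axis z err 0.06 rpy [-180.      0.    -99.91] F along/lat/z [ 0.5 -0.1 -1.1] M [ 0.05 -0.05 -0.  ] open 25.2 qv 0.59
```

```bash
python3 -m handwheel '[[[-0.0005,0,0,0,1],[-0.0005,0,0,0,1]]]'>/dev/null; python3 ck.py && python3 -m handwheel '[[[-0.0005,0,0,0,1],[-0.0005,0,0,0,1]]]'>/dev/null; python3 ck.py && python3 -m handwheel '[[[-0.0005,0,0,0,1],[-0.0005,0,0,0,1]]]'>/dev/null; python3 ck.py && python3 -m handwheel '[[[-0.0005,0,0,0,1],[-0.0005,0,0,0,1]]]'>/dev/null; python3 ck.py && python3 -m handwheel '[[[-0.0005,0,0,0,1],[-0.0005,0,0,0,1]]]'>/dev/null; python3 ck.py && python3 -m handwheel '[[[-0.0005,0,0,0,1],[-0.0005,0,0,0,1]]]'>/dev/null; python3 ck.py
```

```text
t 18.18 nose_s mm 88.6 lat -0.03 axis z err 0.08 rpy [-180.      0.    -99.91] F along/lat/z [ 0.  -0.3 -0.6] M [ 0.04 -0.03 -0.03] open 25.4 qv 0.57
t 18.35 nose_s mm 89.6 lat -0.02 axis z err 0.07 rpy [-180.      0.    -99.91] F along/lat/z [-0.2  0.2 -0.2] M [ 0.02 -0.09 -0.03] open 24.9 qv 0.57
t 18.52 nose_s mm 90.59 lat -0.02 axis z err 0.08 rpy [-180.      0.    -99.91] F along/lat/z [-0.1 -0.5 -1.1] M [ 0.   -0.05 -0.  ] open 25.3 qv 0.63
t 18.68 nose_s mm 91.55 lat -0.03 axis z err 0.09 rpy [-180.     -0.    -99.92] F along/lat/z [-0.7 -0.5 -0.5] M [-0.14 -0.09 -0.07] open 25.1 qv 0.55
t 18.85 nose_s mm 92.52 lat -0.07 axis z err 0.1 rpy [-180.     -0.    -99.92] F along/lat/z [-1.3 -1.8 -1.4] M [-0.35 -0.25 -0.11] open 25.6 qv 0.62
t 19.02 nose_s mm 93.39 lat -0.1 axis z err 0.13 rpy [-1.7999e+02 -1.0000e-02 -9.9920e+01] F along/lat/z [-3.1 -1.2 -0.2] M [-0.92 -0.26 -0.09] open 25.1 qv 0.52
```

```bash
python3 -m handwheel '[[[0,0,0,0,1],[0,0,0,0,1]]]'>/dev/null; python3 st.py; python3 -m handwheel '[[[-0.0003,0,0,0,1],[0,0,0,0,1]]]'>/dev/null; python3 st.py
```

```text
t 19.18 nose_s mm 93.43 lat -0.1 axis z err 0.08 rpy [-1.800e+02 -1.000e-02 -9.992e+01] F along/lat/z [-3.  -1.7 -1.1] M [-0.77 -0.36 -0.16] open 25.0 qv 0.14
t 19.35 nose_s mm 93.6 lat 0.0 axis z err 0.07 rpy [ 1.7999e+02 -2.0000e-02 -9.9920e+01] F along/lat/z [-3.5 -1.4 -0.6] M [-1.19 -0.3  -0.14] open 25.1 qv 0.06
```

```bash
python3 -m handwheel '[[[-0.0003,-0.0003,0,0,1],[-0.0002,0,0,0,1],[0,0,0,0,1]]]'>/dev/null; python3 st.py; python3 -m handwheel '[[[-0.0003,0,0,0,1],[0,0,0,0,1]]]'>/dev/null; python3 st.py
```

```text
t 19.6 nose_s mm 93.84 lat -0.07 axis z err -0.05 rpy [ 1.7996e+02 -4.0000e-02 -9.9920e+01] F along/lat/z [-5.  -0.9 -0.9] M [-1.86 -0.19 -0.14] open 25.1 qv 0.13
t 19.77 nose_s mm 93.92 lat 0.02 axis z err -0.08 rpy [ 1.7995e+02 -5.0000e-02 -9.9930e+01] F along/lat/z [-6.5 -0.7 -0.7] M [-2.17 -0.14 -0.18] open 25.4 qv 0.11
```

```bash
python3 -m handwheel '[[[-0.0003,0,0,0,1],[-0.0002,0,0,0,1],[0,0,0,0,1]]]'>/dev/null; python3 st.py; python3 -m handwheel '[[[-0.0003,0,0,0,1],[0,0,0,0,1]]]'>/dev/null; python3 st.py
```

```text
t 20.02 nose_s mm 94.04 lat 0.21 axis z err -0.12 rpy [ 1.7992e+02 -8.0000e-02 -9.9930e+01] F along/lat/z [-6.6 -2.7 -0.5] M [-2.83 -0.08 -0.2 ] open 25.1 qv 0.16
t 20.18 nose_s mm 94.11 lat 0.29 axis z err -0.17 rpy [ 1.7991e+02 -1.0000e-01 -9.9940e+01] F along/lat/z [-9.  -1.8 -0.9] M [-3.22 -0.11 -0.17] open 24.8 qv 0.11
```

```bash
python3 -m handwheel '[[[-0.0003,-0.0002,0,0,1],[0,0,0,0,1],[0,0,0,0,1],[0,0,0,0,1]]]'>/dev/null; python3 st.py; python3 -m handwheel '[[[0,0,0,0,1],[0,0,0,0,1],[0,0,0,0,1],[0,0,0,0,1]]]'>/dev/null; python3 st.py;python3 -m handwheel '[[[0,0,0,0,1],[0,0,0,0,1],[0,0,0,0,1],[0,0,0,0,1],[0,0,0,0,1],[0,0,0,0,1]]]'>/dev/null; python3 st.py
```

```text
t 20.52 nose_s mm 94.16 lat 0.26 axis z err -0.25 rpy [ 1.7989e+02 -1.1000e-01 -9.9950e+01] F along/lat/z [-10.6  -2.1  -0.2] M [-3.5   0.05 -0.18] open 25.5 qv 0.07
t 20.85 nose_s mm 94.16 lat 0.26 axis z err -0.24 rpy [ 1.7989e+02 -1.1000e-01 -9.9940e+01] F along/lat/z [-9.6 -1.6 -0. ] M [-3.48  0.04 -0.22] open 24.8 qv 0.07
t 21.35 nose_s mm 94.16 lat 0.29 axis z err -0.22 rpy [ 1.7989e+02 -1.1000e-01 -9.9940e+01] F along/lat/z [-11.6  -2.3  -0.7] M [-3.51  0.06 -0.25] open 25.4 qv 0.09
```

```bash
python3 - <<'E'
from h import *
s=vision.snapshot("side")
c=s["color"]; x,y,w,h=175,170,80,110
cv2.imwrite(f"pics/m_side.png",cv2.resize(c[y:y+h,x:x+w,::-1],None,fx=5,fy=5,interpolation=cv2.INTER_CUBIC))
E
python3 st.py
```

```text
t 21.4 nose_s mm 94.16 lat 0.26 axis z err -0.23 rpy [ 1.7989e+02 -1.1000e-01 -9.9950e+01] F along/lat/z [-9.7 -1.6  0.3] M [-3.49  0.03 -0.18] open 25.2 qv 0.14
```

View pics/m_side.png

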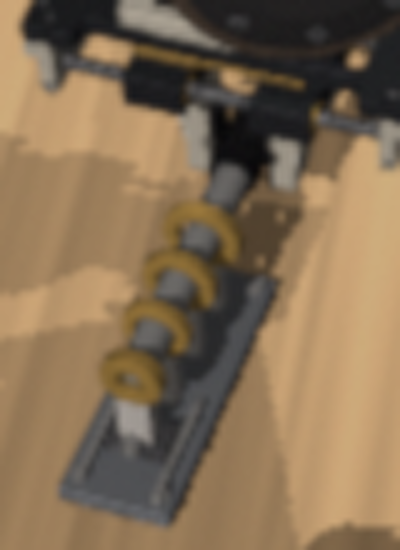

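The shank runs through all three open rings and the nose is at the last ring (around (130,378) in the crop). The push held at about 10 N for over a second. I'll lower the tail gently onto ring 1 before letting go.

```bash
python3 -m handwheel '[[[0.0001,0,0.0005,0,1],[0.0001,0,0.0005,0,1],[0,0,0,0,1]]]'>/dev/null; python3 st.py; python3 -m handwheel '[[[0.0001,0,0.0005,0,1],[0.0001,0,0.0005,0,1],[0,0,0,0,1]]]'>/dev/null; python3 st.py
```

```text
t 21.65 nose_s mm 94.12 lat 0.18 axis z err -1.27 rpy [ 1.799e+02 -1.000e-01 -9.995e+01] F along/lat/z [-8.7 -2.2  0.1] M [-3.19  0.01 -0.22] open 25.4 qv 0.23
t 21.9 nose_s mm 94.12 lat 0.07 axis z err -2.16 rpy [ 1.7992e+02 -8.0000e-02 -9.9940e+01] F along/lat/z [-8.4 -2.8  0.6] M [-2.93  0.01 -0.17] open 25.0 qv 0.14
```

```bash
python3 -m handwheel '[[[0.0001,0,0.0005,0,1],[0.0001,0,0.0005,0,1],[0,0,0,0,1]]]'>/dev/null; python3 st.py; python3 -m handwheel '[[[0.0001,0,0.0005,0,1],[0.0001,0,0.0005,0,1],[0,0,0,0,1]]]'>/dev/null; python3 st.py
```

```text
t 22.15 nose_s mm 94.1 lat -0.07 axis z err -3.09 rpy [ 1.7993e+02 -7.0000e-02 -9.9940e+01] F along/lat/z [-7.7 -0.8  0.5] M [-2.59  0.07 -0.17] open 25.1 qv 0.14
t 22.4 nose_s mm 94.11 lat -0.16 axis z err -4.03 rpy [ 1.7995e+02 -5.0000e-02 -9.9930e+01] F along/lat/z [-7.1 -0.3  0.1] M [-2.27 -0.04 -0.16] open 25.8 qv 0.11
```

```bash
python3 -m handwheel '[[[0.0002,0,0.0005,0,1],[0.0002,0,0,0,1],[0,0,0,0,1]]]'>/dev/null; python3 st.py; python3 -m handwheel '[[[0,0,0,0,0.6],[0,0,0,0,0.6],[0,0,0,0,0.6],[0,0,0,0,0.6],[0,0,0,0,0.6],[0,0,0,0,0.6]]]'>/dev/null; python3 st.py;  python3 - <<'E'
from h import *
s=vision.snapshot("side")
c=s["color"]; x,y,w,h=175,170,80,110
cv2.imwrite(f"pics/n_side.png",cv2.resize(c[y:y+h,x:x+w,::-1],None,fx=5,fy=5,interpolation=cv2.INTER_CUBIC))
s=vision.snapshot("wrist")
cv2.imwrite(f"pics/n_wrist.png",s["color"][:,:,::-1])
E
```

```text
t 22.65 nose_s mm 94.02 lat -0.33 axis z err -4.4 rpy [ 1.7997e+02 -3.0000e-02 -9.9920e+01] F along/lat/z [-6.2 -0.5  0.3] M [-1.73 -0.03 -0.14] open 25.0 qv 0.18
t 23.15 nose_s mm 94.77 lat -0.56 axis z err -4.41 rpy [-1.7999e+02  1.0000e-02 -9.9900e+01] F along/lat/z [-0.  -0.6 -0.5] M [ 0.14 -0.08  0.01] open 35.1 qv 0.1
```

View pics/n_side.png

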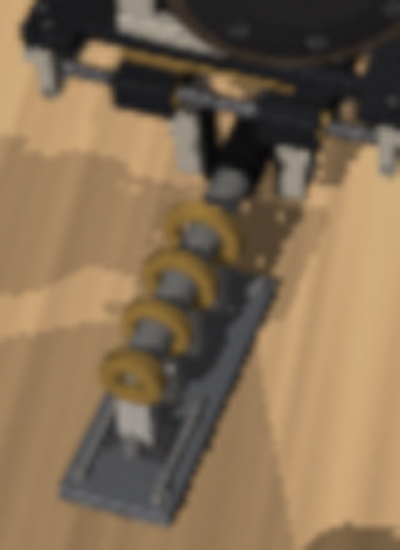

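View pics/n_wrist.png

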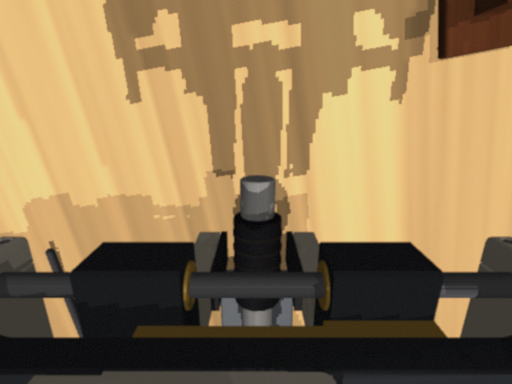

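```bash
python3 -m handwheel '[[[0,0,0,0,0.2],[0,0,0,0,0.2],[0,0,0,0,0.2],[0,0,0,0,0.2],[0,0,-0.01,0,0.2],[0,0,-0.02,0,0.2],[0,0,-0.03,0,0.2],[0,0,-0.03,0,0.2],[0,0,-0.03,0,0.2],[0,0,-0.03,0,0.2],[0,0,-0.03,0,0.2],[-0.02,0,0,0,0.2],[-0.03,0,0,0,0.2],[-0.03,0,0,0,0.2],[-0.03,0,0,0,0.2],[-0.03,0,0,0,0.2],[-0.03,0,0,0,0.2],[0,0,0,0,0.2],[0,0,0,0,0.2]]]'
python3 - <<'E'
from h import *
import pickle
from scipy.spatial.transform import Rotation as R
o=telemetry.get_obs(); s=vision.snapshot("wrist")
T=np.eye(4);T[:3,:3]=R.from_euler("xyz",o["orientation"],degrees=True).as_matrix();T[:3,3]=o["tool_pos"]
s["cam_to_world"]=T@s["tool_from_camera"]; pickle.dump(s,open("W3.pkl","wb"))
cv2.imwrite("pics/o_wrist.png",cv2.resize(s["color"][:,:,::-1],None,fx=1.5,fy=1.5,interpolation=cv2.INTER_CUBIC))
s=vision.snapshot("side");pickle.dump(s,open("S3.pkl","wb"))
c=s["color"]; x,y,w,h=175,170,80,110
cv2.imwrite(f"pics/o_side.png",cv2.resize(c[y:y+h,x:x+w,::-1],None,fx=5,fy=5,interpolation=cv2.INTER_CUBIC))
E
```

```text
clock: 24.83
tool_pos: [0.6143, 0.1533, 0.2339]
orientation: [180.0, -0.0, -99.8]
force: [-0.5, -0.0, 0.2]
opening: 0.0699
```

View pics/o_wrist.png

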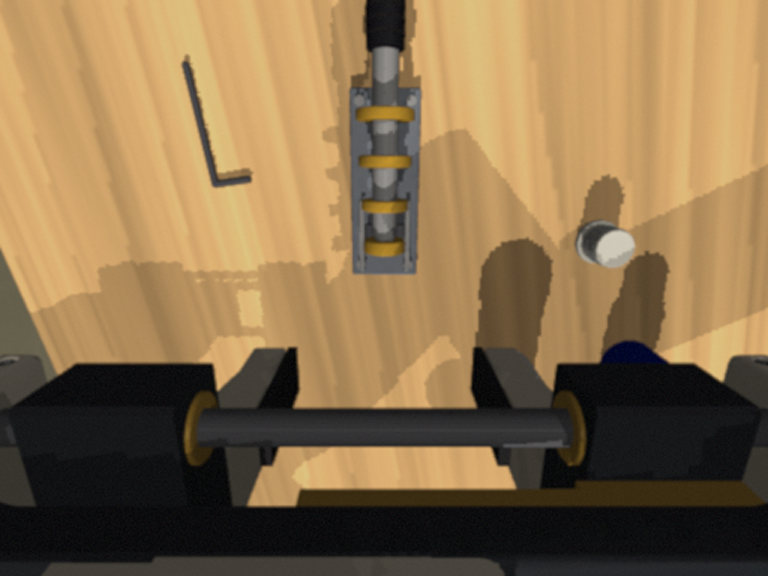

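View pics/o_side.png

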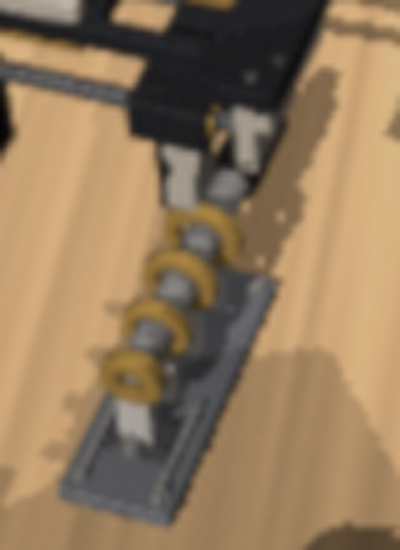

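Run:
```python
from h import *
import pickle
s=pickle.load(open("W3.pkl","rb"))
cv2.imwrite("pics/p.png",cv2.resize(s["color"][20:190,225:290,::-1],None,fx=3.5,fy=3.5,interpolation=cv2.INTER_CUBIC))
for nm in ["spigot_nose","spigot_grip","rack","end_rail"]:
    for r in place_of(nm,s)[:2]: print(nm,np.round(r["xy"],1),round(r["conf"],2),np.round(onz(s,r["xy"],.06 if nm!="end_rail" else .01),4))
col=s["color"][:,254:260].mean((1,2)); print(np.round(col[25:45]))
a=np.radians(80.1);ex=np.array([np.cos(a),np.sin(a)])
for r in (32.5,33.5,34.5):
    for z in (.057,.071): print(r,z,((onz(s,(257,r),z)[:2]-[.595,.044])@ex).round(4))
print(proj(s,np.r_[np.array([.595,.044])-.036*ex,.071-.003]))
```

```text
spigot_nose [253.9 165.6] 0.64 [0.614  0.1379 0.06  ]
spigot_grip [257.3   3.4] 0.62 [ 0.5839 -0.0152  0.06  ]
rack [257.3  75.3] 0.73 [0.5945 0.047  0.06  ]
end_rail [257.2 153.2] 0.65 [0.6093 0.1332 0.01  ]
[ 26.  26.  27.  26.  22.  46.  96. 127. 136. 136. 136. 136. 136. 136.
 137. 136. 136. 137. 137. 136.]
32.5 0.057 -0.0363
32.5 0.071 -0.0334
33.5 0.057 -0.0354
33.5 0.071 -0.0326
34.5 0.057 -0.0346
34.5 0.071 -0.0318
[[256.41352998  30.18125464]]
```

View pics/p.png

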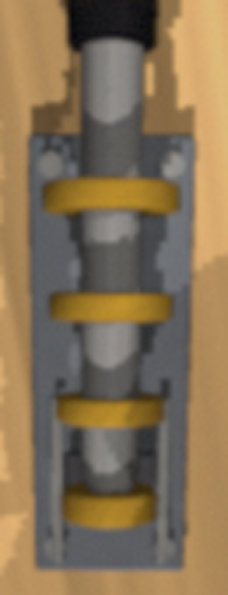

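Run:
```python
from plant import close_job
print(close_job())
```

```text
the job is handed in; nothing more can be done
None
```

The spigot is seated in the rings and let go, and I handed the job in at about 25 s. The hand-in gives no verdict.

- **Passing the rings:** I gripped the black-grip spigot in its cradle and passed it nose first through the three open rings. The wrist readings showed no contact on the way through.
- **Pressing home:** The nose met the last ring about 93 mm past the rack's origin. I held a push of 9.6–11.6 N for a little over a second. The highest reading I saw was 11.6 N, below the 18 N limit.
- **Letting go:** I eased the push and lowered the tail about 4 mm towards the first ring. Then I opened the jaws and backed the arm off.

**Last checks:**
- The wrist picture shows the spigot through all three open rings with its nose in the last one. Its front grip edge is within about 0.3 mm of the seated position.
- The force reading was back to zero once the jaws opened.
- The canister was out of my last close-up pictures. The cap, jar and hex key were in the wrist picture, and I saw no sign of a shift there, but I didn't measure any of them.
- The wrist-based estimate of the grip's position differed from the side and top estimates by about 3 mm. The jaws closed where the wrist view said, so I used that.
- Two things were not measured directly: the light contact between nose and last ring after letting go, and the tip's height. I expect both to be within limits, because the tail is heavier and should hold the nose up against the ring.

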